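# Seat the lift key in the router lift and hold its spring lock down

## Robot

A 7-joint arm with a two-finger parallel gripper is mounted at the origin on the work surface. World frame = base frame: x ahead of the robot, y to its left, z up, the work surface at z = 0. Lengths are in m, angles in rad, forces in N, time in s.
With the tool pointing down it reaches from about 0.35 to 0.9 m from the base axis. Payload 8.1 kg.
Tool frame: the origin (TCP) lies midway between the tips of the shut fingers; the grasp point (between the pads) lies 19 mm behind it; z points along the fingers, y is the line along which they close (so a half turn about z gives the same grasp; the last joint's range is limited). The gripper opens to 92 mm and grips with 3 to 60 N. Pads are 19 mm wide; open, the fingers measure 130 mm over their backs; the gripper's body (75 mm by 190 mm) begins 47 mm behind the grasp point.
Start: joints at [-1.392, 0.434, 0.025, 1.573, -0.012, 1.134, -0.075], TCP at [0.174, 0.6, 0.201] pointing down, gripper open.
Joint ranges: [-2.62, 2.62], [-0.44, 2.09], [-1.27, 1.32], [0.08, 2.57], [-1.32, 4.46], [0.12, 2], [-2.74, 2.74]. Speed limits (rad/s): [2.22, 2.22, 3.01, 3.01, 3.14, 3.14, 3.14].

## Interface

Orientations are given as a rotation vector (axis times angle).
In Python, from cell import arm gives the robot as it stands.
- The arm moves only by the tool carry_out, never from a script. Its arguments are lists of equal length, an entry for each row: "claw": the finger opening in cm, from 0 to 9.18; "delta_pos": the shift along the tool's x, y, z in cm, a list of three; "angular": the turn, a rotation vector about the tool's x, y, z in rad, a list of three. In form: {"claw": [claw, ...], "delta_pos": [[dx, dy, dz], ...], "angular": [[ax, ay, az], ...]}. A call has 1 to 20 rows; each row shifts and turns the commanded pose from where the row before left it, along the tool's axes as they then stand; what a row does not reach is not made up. A row lasts 1/10 s, in which the tool goes at most 50 mm and 8.59 degrees, less where a joint would pass 70% of its speed; a pose out of reach is approached as far as the arm can. A call with a gripper value outside its range is refused whole. The fingers move at their own pace and stop on an object; "force" is the grip in N (left out, the last holds). Time passes only in rows, so rows that do not move let the fingers close. It gives the time, the measured TCP pose, the force, the opening and the grip force at its end, in the units of the state.
- arm.observe(): the state, without advancing time (a new reading comes with each control period).
- arm.get_image(name): name is "scene" or "top"; returns a dict with "frame" (420x560x3 uint8, red, green, blue), "mtx" (3x3 intrinsics, pixels), "T" (4x4, takes a point from camera to world coordinates). Camera axes: x right, y down, z forward; pixel columns grow to the right and rows downward; lengths in m; the calibration is good to about 2 mm. A picture is of the moment at which its call begins. There is no depth.
- arm.sign_off(): hands the job in; it is judged then, once.
Trained networks look in a picture, given as the dict that the camera call returned (one of the last four; its "shot" number tells which), for a name from the list of things; names that differ only in an ending like _2 or _b are one class to them, and where a whole thing is asked for, a point or a joint stands for the part that bears it (a point fixed in the world has none). Each returns a list of dicts, best first, with "conf" (0 to 1); they miss things now and then, are a little off and sometimes report something else, mostly with a low value. They report only what shows in the picture. A call takes as long as a camera call. They do not tell look-alikes from the thing itself.
- arm.look_for(label, picture): "centre" ([column, row] as shares, 0 to 1, of the picture: columns of its width, rows of its height, amid what is visible of it).
- arm.trace(label, picture): "region" (420x560 bool, what is visible of it) and "centre" ([column, row] as shares, 0 to 1, of the picture: columns of its width, rows of its height, amid what is visible of it).
- arm.place_of(label, picture): "centre" ([column, row] as shares, 0 to 1, of the picture: columns of its width, rows of its height: a listed point, or the origin of a listed thing).
The state is a dict: "clock": time; "joints": joint angles; "dq": joint speeds; "joint_efforts": joint torques, N m; "position": TCP position; "ee_rot": TCP orientation; "force": force on the tool from outside, world axes, zero at the start; "ft_torque": the same for the moment, N m; "width": opening from 0.0 (shut) to 1.0 (fully open); "gripper_force": force on a finger pad.
Only numpy, scipy, OpenCV 4.12 (cv2) and the standard library are available. Lean on these libraries where they do the work, as an engineer would, in place of code of your own. Each camera call takes 0.05 s, during which the arm holds its last target. There are 200 camera calls.

## Task

The router lift is locked by a spring until its key is held down in the socket. Pull the lift key (the one with the flat, paddle-shaped handle) out of the wooden rack, lower its splined end into the round socket on the aluminium plate, turn it until the splines mesh, and slide it fully home so that the ring above the splines comes down on the socket's rim. Finish while still gripping the key and pressing it home, and leave the other tools and things on the bench where they are.

Things in the scene. Friction and masses are not known exactly. Their poses are not given: they have to be found in the camera images.
- key: Loose lift key, 0.18 kg, 139 mm long, upright in a rack hole. Origin: centre of its lower tip, z up along the key. 0-30 mm: a cross of two steel fins 24 mm across, 6 mm thick, along its x and y; 30-37: stop ring 38 mm in diameter; shaft 16 mm thick; 75-81: collar 50 mm in diameter, hanging on the rack's top; 81-139: flat black handle, 44 mm wide (x), 14 mm thick (y).
- key_grip (a point): Point on the key's axis in the middle of the handle, 112 mm above its tip; axes as the key's. The handle is gripped from above across its thickness (the key's y).
- rack: Fixed wooden block 70 x 280 mm, 80 mm high, long along its y; origin at the centre of its underside. Three upright round holes, 41 mm wide, 78 mm deep, at y = -95, 0, +95 mm, hold three tools (any tool in any hole). The key's tip hangs 5 mm above the bench; its stop ring has 1.5 mm of play in the hole; raised by 76 mm it is clear.
- socket: Fixed round steel socket head 60 mm in diameter in the aluminium plate, a dark flat ring around it, rim 56 mm above the bench. Origin on its axis at bench height, z up. Rim down: funnel, 34 to 27 mm wide, 7 mm deep; round bore 27 mm wide to 12 mm below the rim; then a cross-shaped hole, slots 9 mm wide, 27 mm across, along the socket's x and y, among four steel corners.
- socket_rim (a point): Centre of the socket's mouth, level with its rim; axes as the socket's. The key's cross meshes at any of its four quarter turns, with about 0.12 rad of play either way; out of line, its fins rest on the steel corners 12 mm below the rim. The socket does not turn.
- lock (a joint): Spring-loaded lock plunger at the bottom of the socket, in m: 0 = up, its top 22 mm below the rim; it grows as the key's tip presses it down. 0.008 when the key's stop ring rests on the rim. The spring needs about 4 N to start and 9.5 N at 0.008, more than the key's weight.
- lock_top (a point): Centre of the plunger's top face.
- deck: Fixed router lift deck the socket sits in: plywood with an aluminium plate on top, 260 x 220 mm, plate top 50 mm above the bench; origin at the centre of its underside. The socket is at x = -60, y = +50 mm of it. A wooden fence 22 mm thick stands along its +x edge, to 110 mm above the bench, with two knobs on it up to 130 mm. A short cutter, 84 mm above the bench, stands at x = 45 mm, y = 0.
- ball_tool: Not to be taken: a tool with a ball-shaped black handle, ball 34 mm in diameter, hanging in the rack by the same collar; top 142 mm above the bench. Origin at its tip.
- round_tool: Not to be taken: a tool with a slim round black handle 24 mm in diameter, hanging in the rack by the same collar; top 136 mm above the bench. Origin at its tip.
- setup_bar: Bystander: brass bar 100 x 14 x 22 mm lying on the deck plate. Origin at the centre of its underside.
- tape: Bystander: tape measure, 75 x 36 x 62 mm, standing on the bench. Origin at the centre of its underside.
- glue: Bystander: white glue bottle, 56 mm in diameter, 160 mm high. Origin at the centre of its underside.
- tub: Bystander: white tub with a lid, 136 mm in diameter, 112 mm high. Origin at the centre of its underside.
- mug: Bystander: mug, 80 mm in diameter, 90 mm high. Origin at the centre of its underside.
- offcut: Bystander: wooden offcut 60 x 130 x 18 mm lying on the bench. Origin at the centre of its underside.
Mind the look-alikes: they are no part of the job. What is shaped like the key but pink, red or yellow is not meant.

How it is judged:
On the way, in this order (a step that is already met when the one before it is completed fails the run):
1. the key is pulled out, gripped, its tip clear above the rack (z of key in the frame of rack above 0.08 m and contact force between key and rack below 0.05 N and contact force between the fingers and key above 2 N), for 0.2 s.
2. the splines are in mesh: the tip more than 15 mm below the socket's rim, in line with the slots (horizontal distance between key and socket below 0.004 m and angle between key's own z axis and vertical below 0.12 rad and (angle between the x axis of key and the x axis of socket, either way round below 0.26 rad or angle between the x axis of key and the y axis of socket, either way round below 0.26 rad) and z of key in the frame of socket_rim below -0.015 m), for 0.1 s.
At the end, for the whole second after the job is handed in: Key meshed in the socket (axis within 4 mm, upright within 0.12 rad, fins within 0.26 rad of the slots), stop ring within 2 mm of the rim, lock down more than 6 mm, key still, pressed on the socket with over 5 N and held in the fingers with over 25 N (horizontal distance between key and socket below 0.004 m and angle between key's own z axis and vertical below 0.12 rad and (angle between the x axis of key and the x axis of socket, either way round below 0.26 rad or angle between the x axis of key and the y axis of socket, either way round below 0.26 rad) and z of key in the frame of socket_rim below -0.028 m and value of joint lock above 0.006 m and contact force between key and socket above 5 N and contact force between the fingers and key above 25 N and linear speed of key below 0.02 m/s); the arm keeps its last pose, push and grip.
It fails at once if something other than the key is knocked or carried off (moved more than 25 mm) (distance of any of ball_tool, round_tool, setup_bar, tape, glue, tub, mug, offcut from where it was at the start of the episode above 0.025 m).
It also fails if it takes over 42 s, if anything falls off the work surface, if the arm or the gripper's body presses on something with over 40 N, if the wrist force passes 120 N, or if a joint passes its speed limit or range.

## Working session

There is one attempt and no reset: what is moved stays moved. The work goes in short steps, Python scripts to look and compute and a tool call to move; the robot and the scene stay as the last step left them, time stands still between calls to the robot, and variables do not carry over. Pictures are saved under pics/ and viewed, at most 10 in all, crops included, and the job is handed in when it is done.

Besides the shell and the picture viewer there is one more tool, called after "Emit:" as name(argument=value, ...), one argument or row to a line, values as JSON. carry_out: Moves the arm, as the interface text tells. Its arguments: {"type":"object","properties":{"claw":{"type":"array","items":{"type":"number"}},"delta_pos":{"type":"array","items":{"type":"array","items":{"type":"number"}}},"angular":{"type":"array","items":{"type":"array","items":{"type":"number"}}},"force":{"type":"number"}},"required":["claw","delta_pos","angular"]}

```bash
ls; mkdir -p pics; cat > h.py <<'E'
import numpy as np, cv2
from cell import arm
from scipy.spatial.transform import Rotation as R
def px(c): return np.array([c[0]*560,c[1]*420])
def ray(im,p):
    d=np.linalg.inv(im['mtx'])@[p[0],p[1],1]; T=im['T']; d=T[:3,:3]@d
    return T[:3,3],d/np.linalg.norm(d)
def atz(im,p,z):
    o,d=ray(im,p); return o+d*(z-o[2])/d[2]
def tri(rs):
    A=sum(np.eye(3)-np.outer(d,d) for o,d in rs); b=sum((np.eye(3)-np.outer(d,d))@o for o,d in rs)
    return np.linalg.solve(A,b)
def proj(im,P):
    T=np.linalg.inv(im['T']); p=im['mtx']@(T[:3,:3]@P+T[:3,3]); return p[:2]/p[2]
def save(im,n): cv2.imwrite('pics/'+n,im['frame'][:,:,::-1])
E
python3 - <<'E'
from h import *
np.set_printoptions(precision=4,suppress=True)
ims={n:arm.get_image(n) for n in('scene','top')}
print(arm.observe())
for n,im in ims.items():
    save(im,n+'0.png'); print(n,im['T'],im['mtx'][0])
    for l in('key','key_grip','rack','socket','socket_rim','deck','ball_tool','round_tool','setup_bar','glue','tub','mug','tape','offcut'):
        r=arm.place_of(l,im); print(l,[(px(q['centre']).round(1),round(q['conf'],2)) for q in r][:4])
cv2.imwrite('pics/both0.png',np.vstack([ims['scene']['frame'],ims['top']['frame']])[:,:,::-1])
E
```

```text
pics
{'clock': 0.1, 'joints': array([-1.3916,  0.4352,  0.025 ,  1.574 , -0.0116,  1.134 , -0.0751]), 'dq': array([-0.0005, -0.0011,  0.0019, -0.0039,  0.0012,  0.0004, -0.0009]), 'joint_efforts': array([  0.0024, -66.9118,   0.9875, -31.5142,  -0.0606,   0.0376,
         0.0001]), 'position': array([0.1737, 0.5999, 0.2001]), 'ee_rot': array([-0.4413, -3.1104,  0.0022]), 'force': array([-0.9561, -0.3672, -0.0191]), 'ft_torque': array([ 0.0264, -0.0086,  0.0013]), 'gripper_force': 0.0, 'width': 1.0004787040740606}
scene [[ 0.1155  0.7932 -0.598   1.3085]
 [ 0.9933 -0.0931  0.0683 -0.0159]
 [-0.0015 -0.6018 -0.7986  1.1411]
 [ 0.      0.      0.      1.    ]] [414.6414   0.     276.2395]
key [(array([253. , 228.9]), 0.78), (array([287.2, 231.1]), 0.77), (array([283.9, 199. ]), 0.74)]
key_grip [(array([250.7, 209.3]), 0.87), (array([273.9, 239. ]), 0.78), (array([284.7, 178.7]), 0.6), (array([292.2, 207.9]), 0.55)]
rack [(array([319.6, 230.9]), 0.57)]
socket [(array([184.5, 226.1]), 0.75), (array([317.9, 224.5]), 0.28)]
socket_rim [(array([181.5, 215.9]), 0.86)]
deck [(array([177.9, 244
[... 686 characters left out ...]
5), (array([262.2, 240.4]), 0.72), (array([298.1, 197.8]), 0.52)]
key_grip [(array([253.8, 185. ]), 0.82), (array([279.5, 151.6]), 0.74), (array([302.2, 192.8]), 0.72), (array([259.2, 238.5]), 0.67)]
rack [(array([227.4, 199.6]), 0.73)]
socket [(array([381.3, 217.1]), 0.86)]
socket_rim [(array([388.1, 210.7]), 0.95), (array([225.2, 203.1]), 0.68)]
deck [(array([392.4, 188.5]), 0.74)]
ball_tool [(array([189.5, 201.5]), 0.72)]
round_tool [(array([219.7, 201.8]), 0.56)]
setup_bar [(array([429.7, 187.4]), 0.86)]
glue []
tub [(array([216. , 134.5]), 0.67)]
mug [(array([125.9, 279.2]), 0.77)]
tape [(array([285.8, 264.8]), 0.66)]
offcut [(array([395.9, 282.1]), 0.93), (array([287.2, 264.7]), 0.67)]
```

```bash
python3 - <<'E'
import cv2,numpy as np
a=cv2.imread('pics/scene0.png')[130:330,110:430];b=cv2.imread('pics/top0.png')[90:310,100:470]
a=cv2.resize(a,(464,290),interpolation=3);b=cv2.resize(b,(504,300),interpolation=3)
a=cv2.copyMakeBorder(a,0,0,0,40,0)
cv2.imwrite('pics/v0.png',np.vstack([a,b]))
c=cv2.imread('pics/top0.png')[130:260,170:430];cv2.imwrite('pics/c0.png',cv2.resize(c,(800,400),interpolation=3))
c=cv2.imread('pics/scene0.png')[150:260,220:380];cv2.imwrite('pics/c1.png',cv2.resize(c,(800,550),interpolation=3))
E
```

```text
(no output)
```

View pics/v0.png

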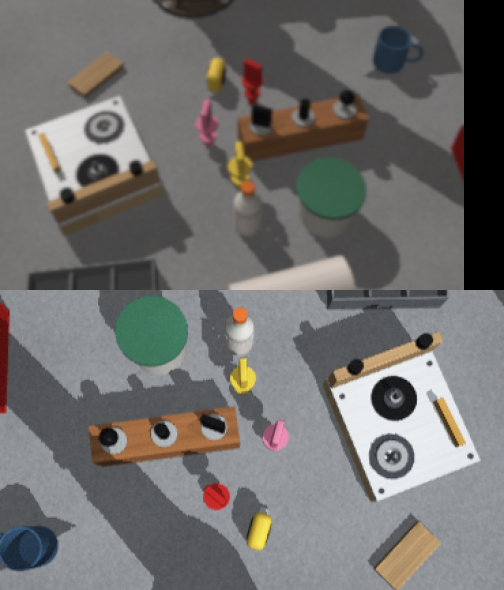

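View pics/c1.png

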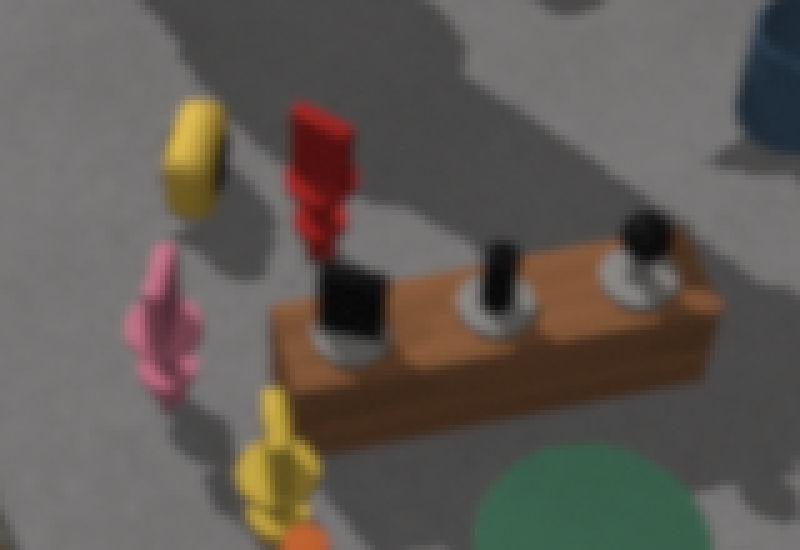

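View pics/c0.png

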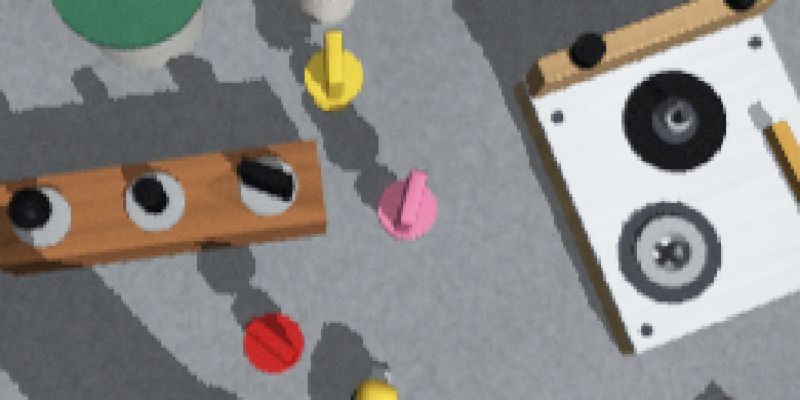

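The rack holds three candidates: the flat paddle at scene (291,208) / top (256,187), the slim round handle at scene (320,206) / top (220,193), and the ball at scene (349,198) / top (181,197). The black paddle fits the key; the pink, red and two yellow things standing outside the rack are decoys. The socket is the grey ring at top (388,212); the black disc above it is the cutter.

```bash
cat > fit.py <<'E'
from h import *
from scipy.optimize import minimize
def hull(im,P):
    m=np.zeros((420*4,560*4),np.uint8)
    pts=np.array([proj(im,p) for p in P]); h=cv2.convexHull(((pts+.5)*4).astype(np.float32)).astype(int)
    cv2.fillPoly(m,[h],255); return cv2.resize(m,(560,420),interpolation=cv2.INTER_AREA)/255.
def handle(x,y,z,yaw,a=0.0,b=0.058):
    c,s=np.cos(yaw),np.sin(yaw)
    return [np.array([x+c*u-s*v,y+s*u+c*v,z+w]) for u in(-.022,.022) for v in(-.007,.007) for w in(a,b)]
def black(im,box):
    g=im['frame'].max(2).astype(float); m=np.zeros(g.shape); c0,r0,c1,r1=box
    m[r0:r1,c0:c1]=np.clip((75-g[r0:r1,c0:c1])/45,0,1); return m
E
python3 - <<'E'
from fit import *
np.set_printoptions(precision=4,suppress=True)
S,Tt=arm.get_image('scene'),arm.get_image('top')
g=tri([ray(S,(292.2,207.9)),ray(Tt,(253.8,185))]);print('grip tri',g)
s=tri([ray(S,(181.5,215.9)),ray(Tt,(388.1,210.7))]);print('rim tri',s, atz(S,(181.5,215.9),.056),atz(Tt,(388.1,210.7),.056))
bS,bT=black(S,(278,198,302,222)),black(Tt,(244,178,268,200))
print(bS.sum(),bT.sum(),S['frame'][205:215:3,286:296:3].max(2).tolist(),Tt['frame'][183:190,250:264:2].max(2).tolist())
def cost(q):
    P=handle(q[0],q[1],q[2],q[3]); return ((hull(S,P)-bS)**2).sum()+((hull(Tt,P)-bT)**2).sum()
best=[]
for y in np.arange(0,3.14,.3):
    r=minimize(cost,[g[0],g[1],g[2]-.027,y],method='Nelder-Mead',options=dict(initial_simplex=np.array([g[0],g[1],g[2]-.027,y])+np.vstack([np.zeros(4),np.diag([.006,.006,.006,.2])])))
    best.append((r.fun,r.x))
best.sort(key=lambda t:t[0])
for b in best[:4]:print(b)
for l in('round_tool','ball_tool','rack'):
    for im in(S,Tt): print(l,[(px(q['centre']).round(1),round(q['conf'],2)) for q in arm.look_for(l,im)][:3])
# socket crop
c=Tt['frame'][190:235,365:412,::-1]; c2=S['frame'][195:235,160:205,::-1]
cv2.imwrite('pics/sock.png',np.hstack([cv2.resize(c,(400,380),interpolation=3),cv2.resize(c2,(400,380),interpolation=3)]))
E
```

```text
grip tri [0.5605 0.1178 0.1278]
rim tri [ 0.4984 -0.2317  0.0574] [ 0.4978 -0.2307  0.056 ] [ 0.4985 -0.2335  0.056 ]
168.2888888888889 142.95555555555558 [[18, 20, 26, 43], [11, 10, 12, 17], [8, 9, 11, 16], [13, 11, 10, 20]] [[22, 20, 30, 87, 98, 116, 161], [22, 21, 30, 25, 59, 90, 180], [27, 25, 27, 27, 25, 29, 140], [26, 26, 32, 25, 27, 25, 33], [14, 23, 23, 26, 27, 28, 24], [13, 14, 20, 27, 25, 24, 26], [16, 5, 14, 17, 24, 27, 25]]
(np.float64(55.06334315861422), array([0.5562, 0.1118, 0.0815, 1.1625]))
(np.float64(55.61781707890128), array([0.5562, 0.1118, 0.0801, 1.122 ]))
(np.float64(56.13027126318938), array([0.5562, 0.1117, 0.0817, 4.2439]))
(np.float64(56.35632790806955), array([0.556 , 0.1125, 0.0835, 1.0642]))
round_tool [(array([319.3, 209.6]), 0.71)]
round_tool [(array([217.5, 196.8]), 0.63)]
ball_tool [(array([347.6, 202.1]), 0.49)]
ball_tool [(array([181.8, 197.6]), 0.59)]
rack [(array([319.5, 223.2]), 0.8), (array([323. , 209.6]), 0.56)]
rack [(array([225.6, 203. ]), 0.59)]
```

View pics/sock.png

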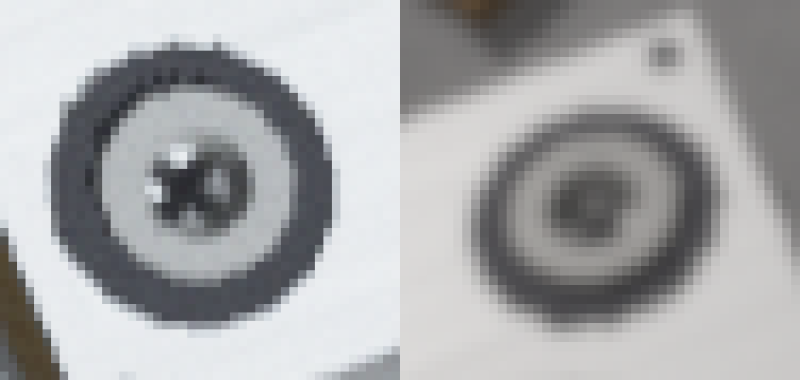

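```bash
python3 - <<'E'
from fit import *
np.set_printoptions(precision=4,suppress=True)
ss=[(arm.get_image('scene'),arm.get_image('top')) for _ in range(3)]
S,Tt=ss[-1]
def bk(im,box):
    g=im['frame'].max(2).astype(float); m=np.zeros(g.shape); c0,r0,c1,r1=box
    m[r0:r1,c0:c1]=np.clip((58-g[r0:r1,c0:c1])/30,0,1)
    n,l,st,_=cv2.connectedComponentsWithStats((m>.3).astype(np.uint8)); k=1+st[1:,4].argmax(); return m*cv2.dilate((l==k).astype(np.uint8),np.ones((3,3)))
bS,bT=bk(S,(276,194,304,224)),bk(Tt,(240,174,272,204))
def run(ims,z=None):
  def cost(q):
    P=handle(q[0],q[1],.086 if z else q[2],q[3]); return sum(((hull(i,P)-b)**2).sum() for i,b in ims)
  out=[]
  for y in(.8,1.1,1.4):
    x0=np.array([.556,.112,.086,y])
    r=minimize(cost,x0,method='Nelder-Mead',options=dict(initial_simplex=x0+np.vstack([np.zeros(4),np.diag([.006,.006,.006,.2])]))); out.append((r.fun,r.x))
  return min(out,key=lambda t:t[0])
for nm,i in(('both',[(S,bS),(Tt,bT)]),):
  print(nm,run(i))
print('S z fixed',run([(S,bS)],1)); print('T z fixed',run([(Tt,bT)],1))
q=run([(S,bS),(Tt,bT)])[1]
v=[]
for im,b,(c,r) in((S,bS,(270,188)),(Tt,bT,(236,168))):
    k=10; cr=cv2.resize(im['frame'][r:r+40,c:c+40,::-1],(400,400),interpolation=0).copy()
    h=cv2.convexHull(((np.array([proj(im,p) for p in handle(*q)])+.5-[c,r])*k).astype(np.float32)).astype(int)
    cv2.polylines(cr,[h],True,(0,255,0),1); v.append(cr)
cv2.imwrite('pics/ov.png',np.hstack(v))
# socket: collars and circles
z=.044
im=np.mean([t['frame'].astype(float).mean(2) for _,t in ss],0)
# fit dark ring r? at plate level and rim by ellipse contours
for n,I in(('S',S),('T',Tt)):
    g=I['frame'].astype(np.uint8).min(2); c=(181,216) if n=='S' else(388,212)
    m=((g<(105 if n=='S' else 120))).astype(np.uint8); k=np.zeros_like(m); cv2.circle(k,c,24,1,-1); m*=k
    cs,_=cv2.findContours(m,cv2.RETR_EXTERNAL,cv2.CHAIN_APPROX_NONE); cc=max(cs,key=cv2.contourArea)
    e=cv2.fitEllipse(cc); print(n,e, atz(I,e[0],.050),atz(I,e[0],.052), 'outer dia',max(e[1]))
np.save('pics/top.npy',im)
E
```

```text
both (np.float64(77.35104190695886), array([0.5555, 0.1118, 0.0812, 1.0832]))
S z fixed (np.float64(40.945993848519805), array([0.5594, 0.1119, 0.0894, 0.6684]))
T z fixed (np.float64(26.69149173394848), array([0.5558, 0.112 , 0.0852, 1.0878]))
S ((181.38763427734375, 217.2082061767578), (18.708412170410156, 23.931137084960938), 74.618896484375) [ 0.4985 -0.2321  0.05  ] [ 0.5    -0.2317  0.052 ] outer dia 23.931137084960938
T ((387.0550842285156, 211.5456085205078), (31.04936408996582, 32.80266189575195), 121.74553680419922) [ 0.497  -0.2324  0.05  ] [ 0.4968 -0.2318  0.052 ] outer dia 32.80266189575195
```

View pics/ov.png

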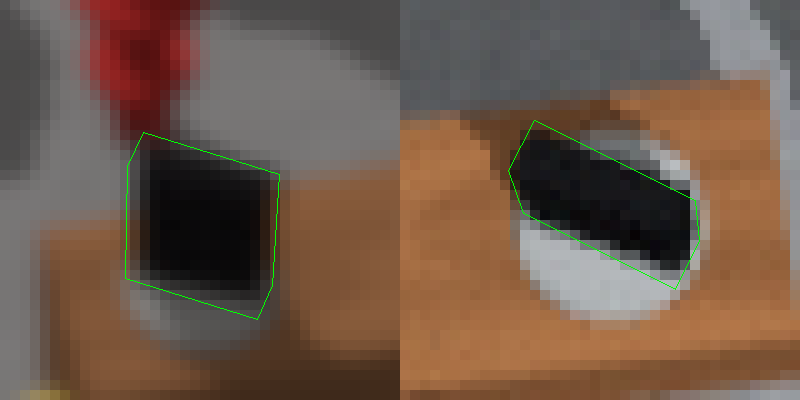

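The overlay shows the model sits well on the paddle, but its yaw and position are a little off: the true edges slope about 20° in the top view. I'll refine with free dimensions, and estimate the cross's angle.

```bash
python3 - <<'E'
from fit import *
np.set_printoptions(precision=4,suppress=True)
S,Tt=arm.get_image('scene'),arm.get_image('top')
def bk(im,box,t):
    g=im['frame'].max(2).astype(float); m=np.zeros(g.shape); c0,r0,c1,r1=box
    m[r0:r1,c0:c1]=np.clip((t-g[r0:r1,c0:c1])/15,0,1); return m
bS,bT=bk(S,(280,198,300,222),55),bk(Tt,(242,174,272,204),50)
def hd(x,y,z,yaw,w,t,h):
    c,s=np.cos(yaw),np.sin(yaw)
    return [np.array([x+c*u-s*v,y+s*u+c*v,z+k]) for u in(-w/2,w/2) for v in(-t/2,t/2) for k in(0,h)]
def fitq(ims):
  def cost(q):
    return sum(((hull(i,hd(q[0],q[1],.086,q[2],q[3],q[4],q[5]))-b)**2).sum() for i,b in ims)+ ((q[3]-.044)/.003)**2+((q[4]-.014)/.002)**2+((q[5]-.058)/.004)**2
  out=[]
  for y in(1.,1.2,1.4):
    x0=np.array([.556,.112,y,.042,.014,.056])
    r=minimize(cost,x0,method='Nelder-Mead',options=dict(maxiter=800,initial_simplex=x0+np.vstack([np.zeros(6),np.diag([.006,.006,.2,-.003,-.002,-.004])]))); out.append((r.fun,r.x))
  return min(out,key=lambda t:t[0])
print('T',fitq([(Tt,bT)])); print('S',fitq([(S,bS)])); print('B',fitq([(S,bS),(Tt,bT)]))
# collar in top: bright grey low-saturation pixels
f=Tt['frame'].astype(int); m=((f.max(2)-f.min(2)<25)&(f.max(2)>100)); k=np.zeros(m.shape,bool);k[178:204,244:268]=1
ys,xs=np.where(m&k); pts=np.column_stack([xs,ys]); print(len(pts),'bright cols',xs.min(),xs.max(),ys.min(),ys.max())
h=cv2.convexHull(pts.astype(np.int32)); cc=cv2.minEnclosingCircle(h); print(cc,atz(Tt,cc[0],.086), 'grip-level')
# rack top fit: wood pixels
m=((f[...,0]-f[...,2])>45)&(np.add.outer(np.arange(420)>165,np.arange(560)*0)>0)
k=np.zeros(m.shape,np.uint8);k[170:225,155:285]=1
mm=(m*k).astype(np.uint8); mm=cv2.morphologyEx(mm,cv2.MORPH_CLOSE,np.ones((25,25))); 
cs,_=cv2.findContours(mm,cv2.RETR_EXTERNAL,2); r=cv2.minAreaRect(max(cs,key=cv2.contourArea)); print('rack rect',r)
# cross
im=np.load('pics/top.npy'); c0=np.array([.4975,-.232])
for d in((0,0),(.001,0),(-.001,0),(0,.001),(0,-.001)):
  sc=[]
  for a in np.arange(0,90,5):
    th=np.radians(a+np.arange(0,360,5)); v=[]
    for rr in(.008,.010,.012):
      P=[proj(Tt,np.array([c0[0]+d[0]+rr*np.cos(t),c0[1]+d[1]+rr*np.sin(t),.044])) for t in np.radians([a,a+90,a+180,a+270])]
      v+=[cv2.getRectSubPix(im.astype(np.float32),(1,1),(float(p[0]),float(p[1])))[0,0] for p in P]
    sc.append(np.mean(v))
  print(d,np.round(sc).astype(int))
E
```

```text
T (np.float64(6.825019947794737), array([0.5561, 0.112 , 1.1574, 0.0423, 0.0111, 0.0555]))
S (np.float64(9.551624864196336), array([0.556 , 0.1127, 1.1487, 0.0383, 0.0124, 0.0513]))
B (np.float64(16.30133946793601), array([0.5565, 0.1124, 1.1669, 0.04  , 0.0106, 0.053 ]))
137 bright cols 247 266 181 199
((256.5, 190.0), 9.60478687286377) [0.5552 0.112  0.086 ] grip-level
rack rect ((220.37478637695312, 197.273681640625), (30.479717254638672, 108.607421875), 82.303955078125)
(0, 0) [166 171 169 160 150 133 114  96  85  78  76  78  84  95 110 127 143 156]
(0.001, 0) [160 164 165 158 147 134 119 104  92  85  82  85  91 100 112 127 140 150]
(-0.001, 0) [168 168 165 159 146 128 109  93  82  76  74  76  83  94 109 125 142 157]
(0, 0.001) [163 167 166 160 149 133 116 100  89  83  82  84  91 103 118 133 147 158]
(0, -0.001) [159 168 165 157 146 131 112  97  85  78  74  76  80  89 104 120 136 149]
```

Yaw is 1.16 rad in both views, with the key at about (0.556, 0.112). The socket is at (0.4975, -0.232), and its slots lie at about 50° (mod 90). First I rotate the tool and travel above the key.

Emit:
carry_out(
  claw=[5.5,5.5,5.5,5.5,5.5,5.5,5.5,5.5,5.5,5.5,5.5,5.5],
  delta_pos=[
    [0,0,0],
    [0,0,0],
    [0,0,0],
    [0,0,0],
    [0,0,0],
    [0,0,0],
    [0,0,0],
    [0,0,0],
    [0,0,0],
    [0,0,0],
    [0,0,0],
    [0,0,0],
  ],
  angular=[
    [0,0,0.142],
    [0,0,0.142],
    [0,0,0.142],
    [0,0,0.142],
    [0,0,0.142],
    [0,0,0.142],
    [0,0,0.142],
    [0,0,0.142],
    [0,0,0.142],
    [0,0,0.142],
    [0,0,0.142],
    [0,0,0.142],
  ],
  force=40,
)

```text
clock: 3.5
position: [0.1737, 0.6004, 0.2009]
ee_rot: [-2.636, -1.708, -0.0]
force: [-1.1, -0.2, 0.7]
width: 0.6
gripper_force: 0.0
```

Emit:
carry_out(
  claw=[5.5,5.5,5.5,5.5,5.5,5.5,5.5,5.5,5.5,5.5,5.5,5.5,5.5,5.5,5.5,5.5,5.5,5.5,5.5,5.5],
  delta_pos=[
    [-1.63,3.03,0],
    [-1.63,3.03,0],
    [-1.63,3.03,0],
    [-1.63,3.03,0],
    [-1.63,3.03,0],
    [-1.63,3.03,0],
    [-1.63,3.03,0],
    [-1.63,3.03,0],
    [-1.63,3.03,0],
    [-1.63,3.03,0],
    [-1.63,3.03,0],
    [-1.63,3.03,0],
    [-1.63,3.03,0],
    [-1.63,3.03,0],
    [-1.63,3.03,0],
    [-1.63,3.03,0],
    [-1.63,3.03,0],
    [-1.63,3.03,0],
    [0,0,0],
    [0,0,0],
  ],
  angular=[
    [0,0,0],
    [0,0,0],
    [0,0,0],
    [0,0,0],
    [0,0,0],
    [0,0,0],
    [0,0,0],
    [0,0,0],
    [0,0,0],
    [0,0,0],
    [0,0,0],
    [0,0,0],
    [0,0,0],
    [0,0,0],
    [0,0,0],
    [0,0,0],
    [0,0,0],
    [0,0,0],
    [0,0,0],
    [0,0,0],
  ],
)

```text
clock: 5.5
position: [0.5548, 0.1112, 0.2008]
ee_rot: [2.633, 1.713, -0.0]
force: [-0.3, 0.4, -0.1]
width: 0.599
gripper_force: 0.0
```

```bash
cat >> h.py <<'E'
def go(x,y,z,yawy=None):
    o=arm.observe(); r=R.from_rotvec(o['ee_rot']); M=r.as_matrix()
    print('t',round(o['clock'],2),'p',o['position'].round(4),'tooly deg',np.degrees(np.arctan2(M[1,1],M[0,1])).round(2),'z',M[:,2].round(4),'F',o['force'].round(1),'w',round(o['width']*9.18,2),'gf',round(o['gripper_force'],1))
    print('delta tool cm',((M.T@(np.array([x,y,z])-o['position']))*100).round(2))
    if yawy is not None:
        c,s=np.cos(yawy),np.sin(yawy); D=np.array([[s*-1*-1*-1,c,0],[c,s,0],[0,0,-1]]).astype(float); D[:,0]=[-s,c,0]; D[:,1]=[c,s,0]; D[:,0]=np.cross(D[:,1],[0,0,-1]); D[:,2]=[0,0,-1]
        print('rotvec tool',R.from_matrix(M.T@D).as_rotvec().round(4))
E
python3 - <<'E'
from h import *
go(.5562,.1122,.098,1.157-np.pi/2)
E
```

```text
t 5.5 p [0.5548 0.1112 0.2008] tooly deg -23.89 z [-0.e+00 -1.e-04 -1.e+00] F [-0.3  0.4 -0.1] w 5.5 gf 0.0
delta tool cm [ 0.15  0.09 10.28]
rotvec tool [-0.      0.0001 -0.0032]
```

Emit:
carry_out(
  claw=[5.5,5.5,5.5,5.5,5.5,5.5,5.5,5.5,1,1,1,1,1,1,1,1],
  delta_pos=[
    [0.15,0.1,0],
    [0,0,1.7],
    [0,0,1.7],
    [0,0,1.7],
    [0,0,1.7],
    [0,0,1.7],
    [0,0,1.7],
    [0,0,0],
    [0,0,0],
    [0,0,0],
    [0,0,0],
    [0,0,0],
    [0,0,0],
    [0,0,0],
    [0,0,0],
    [0,0,0],
  ],
  angular=[
    [0,0,0],
    [0,0,0],
    [0,0,0],
    [0,0,0],
    [0,0,0],
    [0,0,0],
    [0,0,0],
    [0,0,0],
    [0,0,0],
    [0,0,0],
    [0,0,0],
    [0,0,0],
    [0,0,0],
    [0,0,0],
    [0,0,0],
    [0,0,0],
  ],
  force=50,
)

```text
clock: 7.1
position: [0.5562, 0.1128, 0.0989]
ee_rot: [2.631, 1.716, 0.0]
force: [0.3, -0.4, 0.5]
width: 0.146
gripper_force: 49.9
```

```bash
python3 - <<'E'
from h import *
go(.4975,-.232,.263,np.radians(-40))
E
```

```text
t 7.1 p [0.5562 0.1128 0.0989] tooly deg -23.79 z [ 2.e-04 -0.e+00 -1.e+00] F [ 0.3 -0.4  0.5] w 1.34 gf 49.9
delta tool cm [-33.92   8.54 -16.41]
rotvec tool [ 2.000e-04 -1.000e-04  2.829e-01]
```

Emit:
carry_out(
  claw=[1,1,1,1,1,1,1,1,1,1,1,1],
  delta_pos=[
    [0,0,-1.0],
    [0,0,-1.5],
    [0,0,-1.5],
    [0,0,-1.5],
    [0,0,-1.5],
    [0,0,-1.5],
    [0,0,-1.5],
    [0,0,-1.5],
    [0,0,-1.5],
    [0,0,-1.5],
    [0,0,-1.4],
    [0,0,0],
  ],
  angular=[
    [0,0,0],
    [0,0,0],
    [0,0,0],
    [0,0,0],
    [0,0,0],
    [0,0,0],
    [0,0,0],
    [0,0,0],
    [0,0,0],
    [0,0,0],
    [0,0,0],
    [0,0,0],
  ],
)

```text
clock: 8.3
position: [0.557, 0.1128, 0.26]
ee_rot: [2.631, 1.715, 0.005]
force: [0.7, 0.1, -2.6]
width: 0.153
gripper_force: 49.9
```

```bash
python3 - <<'E'
from fit import *
go(.4975,-.232,.263,np.radians(-40))
S,Tt=arm.get_image('scene'),arm.get_image('top'); v=[]
o=arm.observe()['position']
for im in(S,Tt):
    c,r=(proj(im,o).astype(int)-[40,40]); v.append(cv2.resize(im['frame'][r:r+80,c:c+80,::-1],(400,400),interpolation=3))
cv2.imwrite('pics/lift.png',np.hstack(v))
E
```

```text
t 8.3 p [0.557  0.1128 0.26  ] tooly deg -23.8 z [ 0.0028  0.0012 -1.    ] F [ 0.7  0.1 -2.6] w 1.4 gf 49.9
delta tool cm [-33.95   8.48  -0.36]
rotvec tool [ 0.0018 -0.0025  0.2828]
```

View pics/lift.png

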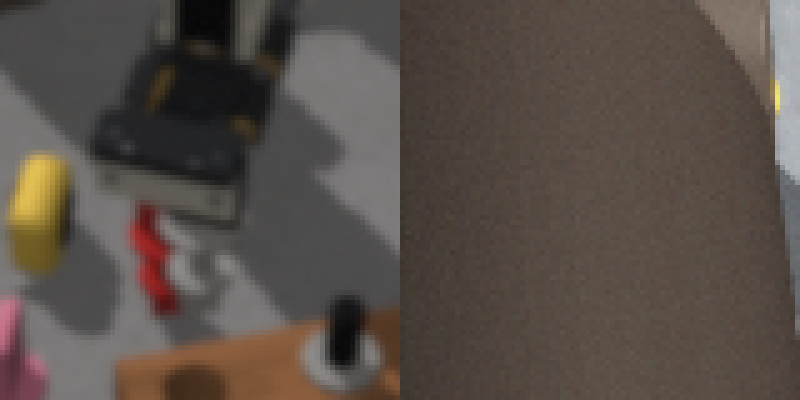

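The key hangs upright in the gripper and the rack's end hole is empty (scene crop, bottom left). Now to the socket.

Emit:
carry_out(
  claw=[1,1,1,1,1,1,1,1,1,1,1,1,1,1,1,1,1,1,1,1],
  delta_pos=[
    [-1,0.25,0],
    [-2,0.5,0],
    [-2,0.5,0],
    [-2,0.5,0],
    [-2,0.5,0],
    [-2,0.5,0],
    [-2,0.5,0],
    [-2,0.5,0],
    [-2,0.5,0],
    [-2,0.5,0],
    [-2,0.5,0],
    [-2,0.5,0],
    [-2,0.5,0],
    [-2,0.5,0],
    [-2,0.5,0],
    [-2,0.5,0],
    [-2,0.5,0],
    [-1,0.25,0],
    [0,0,0],
    [0,0,0],
  ],
  angular=[
    [0,0,0],
    [0,0,0],
    [0,0,0],
    [0,0,0],
    [0,0,0],
    [0,0,0],
    [0,0,0],
    [0,0,0],
    [0,0,0],
    [0,0,0],
    [0,0,0],
    [0,0,0],
    [0,0,0],
    [0,0,0],
    [0,0,0],
    [0,0,0],
    [0,0,0],
    [0,0,0],
    [0,0,0],
    [0,0,0],
  ],
)

```text
clock: 10.4
position: [0.4967, -0.2318, 0.2574]
ee_rot: [-2.631, -1.716, 0.0]
force: [0.5, -0.3, -1.0]
width: 0.146
gripper_force: 49.9
```

Emit:
carry_out(
  claw=[1,1,1,1,1,1],
  delta_pos=[
    [-1,0.25,0],
    [-1,0.25,0],
    [0,0,0],
    [0,0,0],
    [0,0,0],
    [0,0,0],
  ],
  angular=[
    [0,0,0.05],
    [0,0,0.07],
    [0,0,0.07],
    [0,0,0.06],
    [0,0,0.033],
    [0,0,0],
  ],
)

```text
clock: 11.0
position: [0.493, -0.2524, 0.2578]
ee_rot: [-2.847, -1.327, 0.0]
force: [-0.3, -0.2, -1.1]
width: 0.144
gripper_force: 49.9
```

```bash
python3 - <<'E'
from h import *
go(.4975,-.232,.263,np.radians(-40))
# predicted key tip z: fingers
S=arm.get_image('scene'); o=arm.observe()['position']
c,r=(proj(S,o-[0,0,.08]).astype(int)-[50,50]); cv2.imwrite('pics/over.png',cv2.resize(S['frame'][r:r+100,c:c+100,::-1],(600,600),interpolation=3)); print(c,r)
for dz in(0,.019,-.055,-.056,-.063,-.093): print(dz,proj(S,o+[0,0,dz]).round(1))
E
```

```text
t 11.0 p [ 0.493  -0.2524  0.2578] tooly deg -40.02 z [-1.e-04  0.e+00 -1.e+00] F [-0.3 -0.2 -1.1] w 1.32 gf 49.9
delta tool cm [ 1.86 -0.97 -0.52]
rotvec tool [-0.0001  0.0001 -0.0004]
116 141
0 [160.7 173.7]
0.019 [159.2 169.2]
-0.055 [164.9 186.2]
-0.056 [165.  186.4]
-0.063 [165.5 187.9]
-0.093 [167.6 194.2]
```

View pics/over.png

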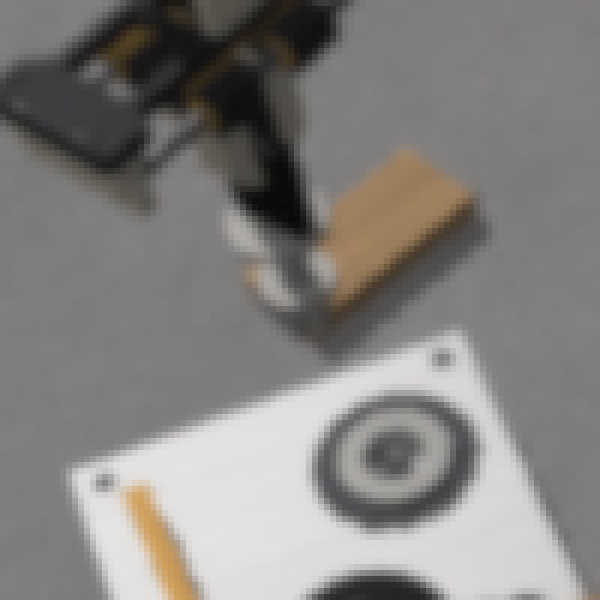

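The key hangs straight below the gripper, its tip at about scene (168,195), as predicted. I went 2 cm past the socket, so I correct that and descend to just above the rim.

Emit:
carry_out(
  claw=[1,1,1,1,1,1,1,1,1,1],
  delta_pos=[
    [0.9,-0.5,0],
    [0.96,-0.47,0],
    [0,0,1.5],
    [0,0,1.5],
    [0,0,1.5],
    [0,0,1.5],
    [0,0,1.5],
    [0,0,1.5],
    [0,0,0.7],
    [0,0,0],
  ],
  angular=[
    [0,0,0],
    [0,0,0],
    [0,0,0],
    [0,0,0],
    [0,0,0],
    [0,0,0],
    [0,0,0],
    [0,0,0],
    [0,0,0],
    [0,0,0],
  ],
)

```text
clock: 12.05
position: [0.4971, -0.2312, 0.1601]
ee_rot: [-2.845, -1.329, 0.002]
force: [0.7, -0.8, -1.9]
width: 0.149
gripper_force: 49.9
```

```bash
python3 - <<'E'
from h import *
go(.4975,-.232,.135,np.radians(-40))
S=arm.get_image('scene'); o=arm.observe()['position']
P=np.array([.4975,-.232,.056]); c,r=proj(S,P).astype(int)-[30,36]
cr=cv2.resize(S['frame'][r:r+60,c:c+60,::-1],(600,600),interpolation=3)
pt=lambda p:tuple(int(v) for v in ((proj(S,p)+.5-[c,r])*10))
for z in(.056,): cv2.polylines(cr,[np.array([pt([P[0]+.03*np.cos(a),P[1]+.03*np.sin(a),z]) for a in np.arange(0,6.3,.2)])],True,(0,255,0),1)
b=o-[0,0,.094]
for h,rad in((.033,.019),(.078,.025),(0,.012)): cv2.polylines(cr,[np.array([pt([b[0]+rad*np.cos(a),b[1]+rad*np.sin(a),b[2]+h]) for a in np.arange(0,6.3,.2)])],True,(0,0,255),1)
cv2.imwrite('pics/near.png',cr)
E
```

```text
t 12.05 p [ 0.4971 -0.2312  0.1601] tooly deg -39.93 z [-1.4e-03  7.0e-04 -1.0e+00] F [ 0.7 -0.8 -1.9] w 1.36 gf 49.9
delta tool cm [-0.04  0.09  2.51]
rotvec tool [-0.0016  0.0004  0.0011]
```

View pics/near.png

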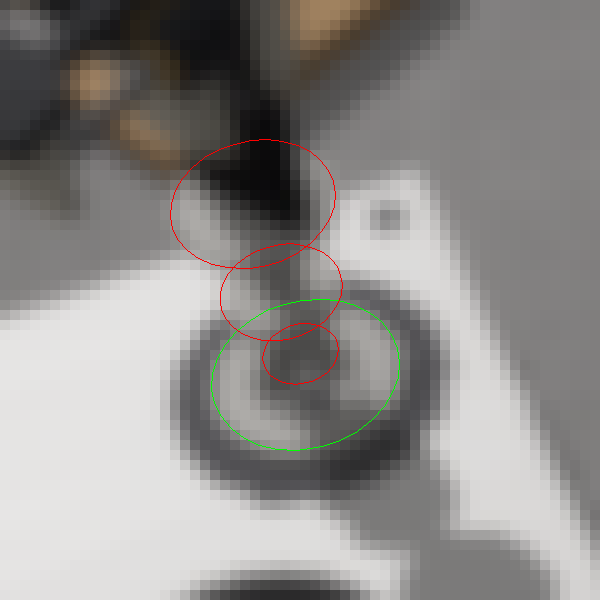

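The key (red model) and socket (green) overlays agree with the picture at (300,350) of the crop. Lowering gently into the bore.

Emit:
carry_out(
  claw=[1,1,1,1,1,1,1,1],
  delta_pos=[
    [-0.04,0.08,0],
    [0,0,0.5],
    [0,0,0.5],
    [0,0,0.5],
    [0,0,0.4],
    [0,0,0.3],
    [0,0,0.3],
    [0,0,0],
  ],
  angular=[
    [0,0,0],
    [0,0,0],
    [0,0,0],
    [0,0,0],
    [0,0,0],
    [0,0,0],
    [0,0,0],
    [0,0,0],
  ],
)

```text
clock: 12.9
position: [0.4976, -0.2328, 0.1354]
ee_rot: [-2.847, -1.328, 0.0]
force: [1.8, 0.8, -2.0]
width: 0.149
gripper_force: 49.9
```

```bash
python3 - <<'E'
from h import *
go(.4975,-.232,.12,np.radians(-40)); print(arm.observe()['ft_torque'].round(3))
E
```

```text
t 12.9 p [ 0.4976 -0.2328  0.1354] tooly deg -39.99 z [-4.e-04  3.e-04 -1.e+00] F [ 1.8  0.8 -2. ] w 1.37 gf 49.9
delta tool cm [ 0.05 -0.06  1.54]
rotvec tool [-0.0005  0.      0.0002]
[ 0.233 -0.103 -0.003]
```

Emit:
carry_out(
  claw=[1,1,1,1,1],
  delta_pos=[
    [0,0,0.2],
    [0,0,0.2],
    [0,0,0.2],
    [0,0,0.1],
    [0,0,0],
  ],
  angular=[
    [0,0,0],
    [0,0,0],
    [0,0,0],
    [0,0,0],
    [0,0,0],
  ],
)

```text
clock: 13.4
position: [0.4976, -0.233, 0.1287]
ee_rot: [-2.847, -1.328, 0.0]
force: [1.0, 0.2, -3.1]
width: 0.15
gripper_force: 49.9
```

```bash
python3 - <<'E'
from h import *
go(.4975,-.232,.12,np.radians(-40)); print(arm.observe()['ft_torque'].round(3))
E
```

```text
t 13.4 p [ 0.4976 -0.233   0.1287] tooly deg -39.99 z [-1.e-04  2.e-04 -1.e+00] F [ 1.   0.2 -3.1] w 1.37 gf 49.9
delta tool cm [ 0.06 -0.07  0.87]
rotvec tool [-0.0002 -0.      0.0001]
[ 0.343 -0.205 -0.001]
```

Emit:
carry_out(
  claw=[1,1,1,1,1,1,1],
  delta_pos=[
    [0,0,0],
    [0,0,0.2],
    [0,0,0.2],
    [0,0,0.2],
    [0,0,0.2],
    [0,0,0.1],
    [0,0,0],
  ],
  angular=[
    [0,0,0],
    [0,0,0],
    [0,0,0],
    [0,0,0],
    [0,0,0],
    [0,0,0],
    [0,0,0],
  ],
  force=58,
)

```text
clock: 14.1
position: [0.4981, -0.2333, 0.1203]
ee_rot: [2.847, 1.327, 0.001]
force: [1.0, 3.6, 6.5]
width: 0.148
gripper_force: 57.9
```

```bash
python3 - <<'E'
from h import *
go(.4975,-.232,.12,np.radians(-40)); print(arm.observe()['ft_torque'].round(3))
E
```

```text
t 14.1 p [ 0.4981 -0.2333  0.1203] tooly deg -40.0 z [ 1.e-03 -1.e-04 -1.e+00] F [1.  3.6 6.5] w 1.35 gf 57.9
delta tool cm [ 0.06 -0.13  0.03]
rotvec tool [ 0.0008 -0.0006 -0.    ]
[0.636 0.036 0.005]
```

Emit:
carry_out(
  claw=[1,1,1,1],
  delta_pos=[
    [0,0,0.1],
    [0,0,0.1],
    [0,0,0],
    [0,0,0],
  ],
  angular=[
    [0,0,0],
    [0,0,0],
    [0,0,0],
    [0,0,0],
  ],
)

```text
clock: 14.5
position: [0.4988, -0.2337, 0.1197]
ee_rot: [2.846, 1.327, 0.004]
force: [-2.4, 3.7, 21.7]
width: 0.147
gripper_force: 58.0
```

Emit:
carry_out(
  claw=[1,1,1],
  delta_pos=[
    [0,0,0.1],
    [0,0,0],
    [0,0,0],
  ],
  angular=[
    [0,0,0],
    [0,0,0],
    [0,0,0],
  ],
)

```text
clock: 14.8
position: [0.4991, -0.2338, 0.1196]
ee_rot: [2.846, 1.327, 0.006]
force: [-5.2, 6.0, 33.4]
width: 0.148
gripper_force: 58.1
```

```bash
python3 - <<'E'
from h import *
S=arm.get_image('scene'); P=np.array([.4975,-.232,.056]); c,r=proj(S,P).astype(int)-[30,36]
cv2.imwrite('pics/home.png',cv2.resize(S['frame'][r:r+60,c:c+60,::-1],(500,500),interpolation=3))
go(.4975,-.232,.12,np.radians(-40))
E
```

```text
t 14.85 p [ 0.499  -0.2338  0.1196] tooly deg -40.01 z [ 3.8e-03  3.0e-04 -1.0e+00] F [-5.3  5.7 33.3] w 1.33 gf 58.1
delta tool cm [ 0.04 -0.23 -0.04]
rotvec tool [ 0.0028 -0.0027 -0.0001]
```

View pics/home.png

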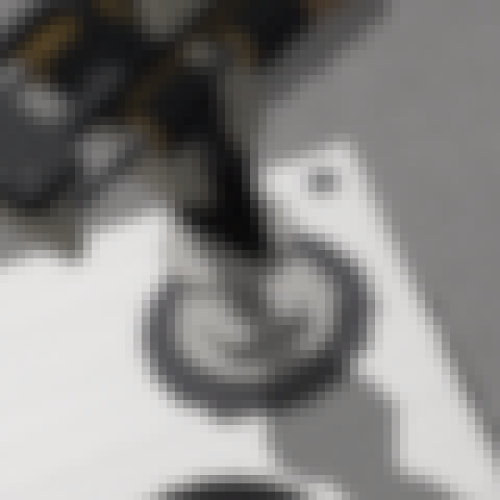

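The stop ring sits on the rim at about (250,320) of the crop. The push is steady at 33 N, the grip is 58 N, and the height matches fully home.

```bash
python3 -c "
from cell import arm
print(arm.sign_off())"
```

```text
the job is handed in; nothing more can be done
None
```

I handed the job in at about 14.9 s: the key is meshed and fully home in the socket with its stop ring on the rim, pressed with about 33 N and gripped with 58 N; the verdict was not shown.

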